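# Hang the magnifying glass back on the amber stall's display rack

## Task

Tidy the counter of the amber stall: pick up the magnifying glass and hang it by the round eye at the end of its handle on the free middle peg of the black wire display rack, so that it hangs there by itself with the lens down. Leave the other things on the counter where they are.

Things in the scene. Friction and masses are not known exactly. Their poses are not given: they have to be found in the camera images.
- magnifier_grip (a point): middle of the handle of the hand magnifier, half-way up. Magnifier: 190 mm long, 14 mm thick throughout, 0.12 kg, lying flat: lens in a steel rim 80 mm across, straight black handle 18 mm wide (70 mm of it free) and a black ring, the eye, 42 mm across at the handle's end. x runs along the handle from lens to eye, y across it, z out of its upper face (up while it lies)
- magnifier_eye (a point): centre of the eye's round through hole, 26 mm in diameter and 14 mm deep, whose axis is z; 56 mm from the middle of the handle along +x. Axes as for the handle point
- magnifier_lens (a point): centre of the lens, 73 mm from the middle of the handle along -x; rim radius 40 mm. Axes as for the handle point
- peg: free middle peg of the rack: black rod 8 mm thick with a 12 mm ball on its tip. Origin at its root, on the centreline of its 8 mm crossbar, 0.18 m over the counter; z runs out along the peg, which rises 45 degrees above level towards the rack's front; tip 67 mm from the root; x points up the rack's face, y along the crossbar. Thinner pegs 115 mm either side hold 28 mm wide pendants
- rack: black wire display rack, fixed, 0.36 m wide, 0.22 m high, its front frame leaning back 45 degrees. Origin under the middle of its 50 mm deep, 16 mm high wooden foot; -x is its front, facing the robot. Crossbars 85 mm (small earrings, bare for 110 mm in the middle, where the lens will rest), 235 mm (pegs) and 290 mm up the slanted frame above the foot; open between
- mirror: wooden hand mirror lying flat, 200 mm long, 12 mm thick, rectangular head 105 x 86 mm, handle without a hole along +x; leave it. Origin under its middle
- stone0: loose polished amber stone, 78 x 56 x 34 mm; leave it. Origin under its middle
- stone1: loose polished amber stone, 90 x 60 x 36 mm; leave it. Origin under its middle
- stone2: loose polished amber stone, 70 x 50 x 30 mm; leave it. Origin under its middle
- stone3: loose pale amber stone, 82 x 64 x 36 mm; leave it. Origin under its middle
- stone4: loose polished amber stone, 68 x 52 x 30 mm; leave it. Origin under its middle
- scale: black pocket scale with a steel plate, 130 x 78 x 21 mm; leave it. Origin under its middle
- torch: black torch standing on its end, 128 mm tall, 38 mm across its head; leave it. Origin under its middle

How it is judged:
By the outcome, as a careful person would: the job done as asked, in the order asked, and still so for the second after the job is handed in, with the robot touching nothing.
It also fails if it takes over 42 s, if anything falls off the work surface, if the arm or the gripper's body presses on something with over 40 N, if the wrist force passes 120 N, or if a joint passes its speed limit or range.

## Robot

A 6-joint arm with a two-finger parallel gripper is mounted at the origin on the work surface. World frame = base frame: x ahead of the robot, y to its left, z up, the work surface at z = 0. Lengths are in m, angles in rad, forces in N, time in s.
With the tool pointing down it reaches from about 0.35 to 0.725 m from the base axis. Payload 4.3 kg.
Tool frame: the origin (TCP) lies at the very end of the fingers, on their centre line; the grasp point (between the pads) lies 19 mm behind it; z points along the fingers, y is the line along which they close (so a half turn about z gives the same grasp; the last joint's range is limited). The gripper opens to 85 mm and grips with 20 to 120 N. Pads are 22 mm wide; open, the fingers measure 114 mm over their backs; the gripper's body (76 mm by 85 mm) begins 54 mm behind the grasp point. The pads swing forward as they close: fully open they stand 13 mm farther back than shut.
Start: joints at [-1.273, 0.377, 0.081, 1.274, 0, 1.46], TCP at [0.228, -0.528, 0.231] pointing down, gripper open.
Joint ranges: [-2.72, 2.72], [-0.84, 1.66], [-1.02, 1.22], [-1.77, 2.12], [-1.37, 1.28], [-3.14, 3.14]. Speed limits (rad/s): [2.57, 2.57, 3.14, 3.14, 3.14, 3.14].

## Interface

Orientations are given as a unit quaternion [w, x, y, z].
In Python, from workcell import telemetry, vision, ctrl gives the robot as it stands.
- The arm moves only by the tool arm_command, never from a script. Its argument "commands" is a list of rows, each an object of numbers: "claw": the closure, from 0 (fully open) to 1 (shut); "dx", "dy", "dz": the shift along the tool's x, y, z in mm; "rx", "ry", "rz": the turn, a rotation vector about the tool's x, y, z in degrees. In form: [{"claw": .., "dx": .., "dy": .., "dz": .., "rx": .., "ry": .., "rz": ..}, ...]. A call has 1 to 20 rows; each row shifts and turns the commanded pose from where the row before left it, along the tool's axes as they then stand; what a row does not reach is not made up. A row lasts 1/10 s, in which the tool goes at most 50 mm and 8.59 degrees, less where a joint would pass 70% of its speed; a pose out of reach is approached as far as the arm can. A call is refused whole if a number of a shift passes 50 or a number of a turn 8.59, either way. A call with a gripper value outside its range is refused whole. The fingers move at their own pace and stop on an object; "squeeze" is the grip in N (left out, the last holds). Time passes only in rows, so rows that do not move let the fingers close. It gives the time, the measured TCP pose, the force, the opening and the grip force at its end, in the units of the state.
- telemetry.get_state(): the state, without advancing time (a new reading comes with each control period).
- vision.snapshot(name): name is "scene" or "top"; returns the picture (384x512x3 uint8, red, green, blue); there is no depth.
- vision.camera_model(name): a dict with "K" (3x3 intrinsics, pixels), "extrinsics" (4x4, takes a point from camera to world coordinates). Camera axes: x right, y down, z forward; pixel columns grow to the right and rows downward; lengths in m; the calibration is good to about 2 mm. A picture is of the moment at which its call begins. camera_model takes no time and is no camera call.
- ctrl.finish_job(): hands the job in; it is judged then, once.
The state is a dict: "time_s": time; "qpos": joint angles; "dq": joint speeds; "joint_torque": joint torques, N m; "position": TCP position; "ee_rot": TCP orientation; "force": force on the tool from outside, world axes, zero at the start; "wrist_torque": the same for the moment, N m; "width": finger opening in m; "grip_force": force on a finger pad.
Only numpy, scipy, OpenCV 4.12 (cv2) and the standard library are available. Lean on these libraries where they do the work, as an engineer would, in place of code of your own. Each camera call takes 0.05 s, during which the arm holds its last target. There are 200 camera calls.

## Working session

There is one attempt and no reset: what is moved stays moved. The work goes in short steps, Python scripts to look and compute and a tool call to move; the robot and the scene stay as the last step left them, time stands still between calls to the robot, and variables do not carry over. Pictures are saved under pics/ and viewed, at most 10 in all, crops included, and the job is handed in when it is done.

Besides the shell and the picture viewer there is one more tool, called after "Call:" as a command line: name --argument value ..., lists and objects as JSON in quotes. arm_command: Moves the arm, as the interface text tells. Its arguments: {"type":"object","properties":{"commands":{"type":"array"},"squeeze":{"type":"number"}},"required":["commands"]}

```bash
mkdir -p pics; cat > h.py <<'E'
import numpy as np, cv2
from workcell import telemetry, vision, ctrl
from scipy.spatial.transform import Rotation as R
def shot(n,f):
    im=vision.snapshot(n); cv2.imwrite(f'pics/{f}_raw.png',im[:,:,::-1]); return im
def crop(raw,f,u0,v0,u1,v1,s):
    im=cv2.imread(f'pics/{raw}_raw.png')[v0:v1,u0:u1]
    cv2.imwrite(f'pics/{f}.png',cv2.resize(im,None,fx=s,fy=s,interpolation=cv2.INTER_CUBIC))
def cam(n):
    m=vision.camera_model(n); return np.array(m['K']),np.array(m['extrinsics'])
def px2w(n,u,v,z):
    K,E=cam(n); d=E[:3,:3]@np.linalg.inv(K)@[u,v,1]; o=E[:3,3]; return o+d*(z-o[2])/d[2]
def w2px(n,p):
    K,E=cam(n); q=K@(E[:3,:3].T@(np.array(p)-E[:3,3])); return q[:2]/q[2]
def quat(q): return R.from_quat([q[1],q[2],q[3],q[0]])
E
python3 - <<'E'
from h import *
np.set_printoptions(precision=4,suppress=True)
for n in('top','scene'):
    im=shot(n,n+'0'); crop(n+'0',n+'0',0,0,512,384,1.5); print(*cam(n))
print(telemetry.get_state())
E
```

```text
[[479.5869   0.     243.4994]
 [  0.     479.5869 196.4416]
 [  0.       0.       1.    ]] [[-0.0061 -0.9955  0.0943  0.4445]
 [-0.9999  0.0076  0.0149 -0.0709]
 [-0.0156 -0.0942 -0.9954  1.3319]
 [ 0.      0.      0.      1.    ]]
[[493.4      0.     252.5851]
 [  0.     493.4    190.2929]
 [  0.       0.       1.    ]] [[ 0.6521  0.4443 -0.6143  1.3515]
 [ 0.758  -0.3976  0.5171 -0.7456]
 [-0.0145 -0.8028 -0.596   0.89  ]
 [ 0.      0.      0.      1.    ]]
{'time_s': 0.1, 'qpos': array([-1.2733,  0.378 ,  0.0798,  1.2744,  0.    ,  1.4605]), 'dq': array([-0.0001,  0.0009,  0.0026, -0.0011,  0.0008,  0.0002]), 'joint_torque': array([  0.001 , -46.4694,  27.0582,   0.012 ,  -0.0001,   0.    ]), 'position': array([ 0.2279, -0.5273,  0.2305]), 'ee_rot': array([-0.0009,  0.9793,  0.2025, -0.0001]), 'force': array([ 0.6463, -0.1346, -0.2963]), 'wrist_torque': array([-0.0229,  0.0102,  0.0268]), 'grip_force': 0.0, 'width': 0.0856979227385876}
```

View pics/top0.png

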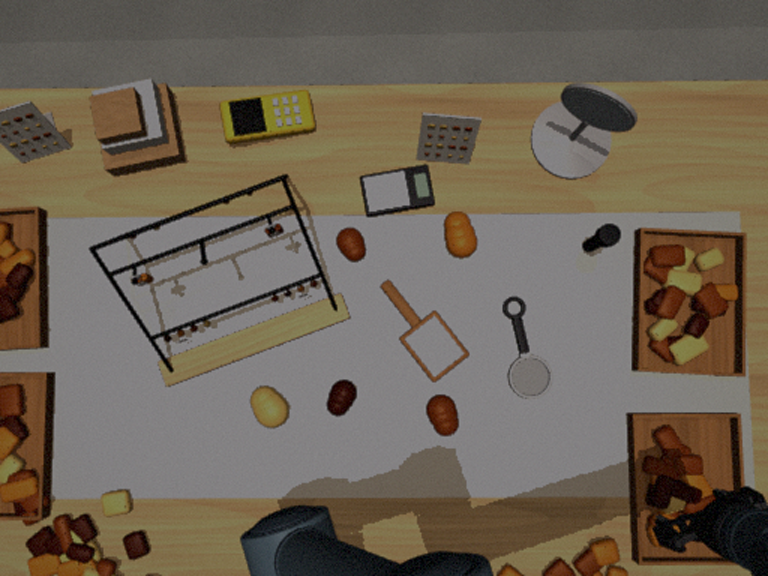

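View pics/scene0.png

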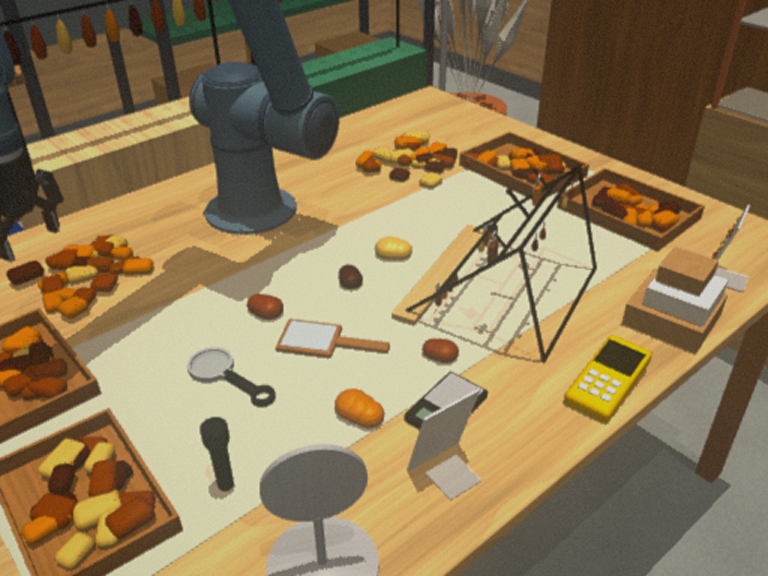

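Top view: the magnifier has its lens at about (529,376) and its eye at about (513,307) in the 1.5x picture. The rack is on the left with the middle peg near (203,250), and the torch is at (600,238).

```bash
python3 - <<'E'
from h import *
a=cv2.imread('pics/top0_raw.png')
c1=cv2.resize(a[110:260,55:240],None,fx=4,fy=4,interpolation=cv2.INTER_CUBIC)
c2=cv2.resize(a[190:275,325:380],None,fx=7,fy=7,interpolation=cv2.INTER_CUBIC)
c1=cv2.convertScaleAbs(c1,alpha=1.6);c2=cv2.convertScaleAbs(c2,alpha=1.6)
for c,s,u0,v0 in((c1,4,55,110),(c2,7,325,190)):
    for k in range(10,200,20):
        cv2.putText(c,str(u0+k),(k*s,10),0,.35,(0,0,255));cv2.putText(c,str(v0+k),(0,k*s),0,.35,(0,0,255))
        cv2.line(c,(k*s,12),(k*s,18),(0,0,255));cv2.line(c,(25,k*s),(32,k*s),(0,0,255))
cv2.imwrite('pics/c1.png',c1);cv2.imwrite('pics/c2.png',c2)
E
```

```text
(no output)
```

View pics/c1.png

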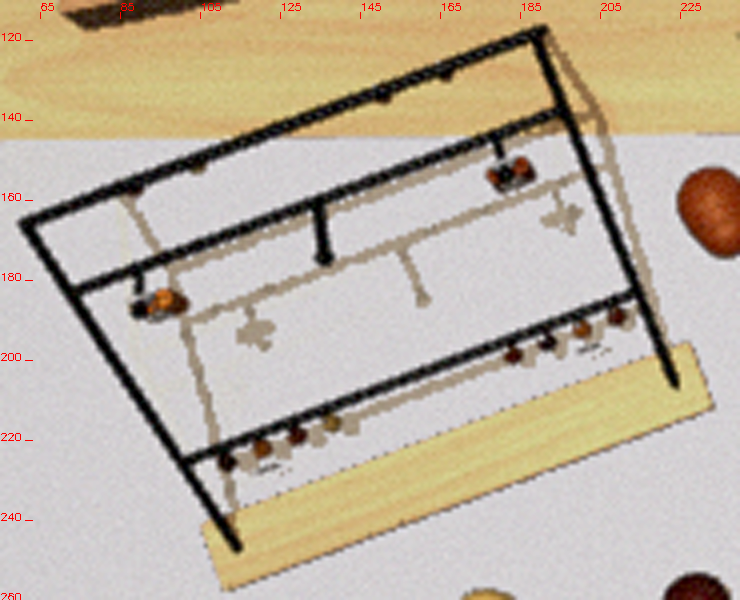

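View pics/c2.png

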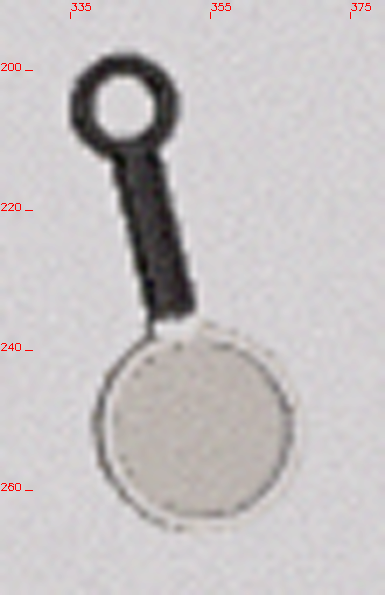

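Enlarged crops: eye centre at about pixel (342.9,205), lens centre (352.9,251), peg root (134.8,160.8), ball tip (136,174), and peg crossbar ends (73.8,182.8) and (195.5,138).

```bash
python3 - <<'E'
from h import *
np.set_printoptions(precision=4,suppress=True)
f=lambda x,y,s,u0,v0:((x+.5)/s-.5+u0,(y+.5)/s-.5+v0)
A=lambda x,y,z:px2w('top',*f(x,y,4,55,110),z)
B=lambda x,y,z:px2w('top',*f(x,y,7,325,190),z)
e,l=B(125,105,.008),B(193,428,.008)
print('eye',e,'lens',l,np.linalg.norm(e-l),'(0.129)'); ax=(e-l)/np.linalg.norm(e-l)
g=e-ax*.056; print('grip',g,'yaw',np.degrees(np.arctan2(ax[1],ax[0])), 'handle px check',w2px('top',g))
cl,cr=A(75,291,.18),A(562,112,.18); print('bar',cl,cr,np.linalg.norm(cl-cr))
fl,fr=A(228,590,.016),A(714,407,.016);print('foot front',fl,fr,np.linalg.norm(fl-fr))
bl,br=A(203,523,.016),A(690,342,.016);print('foot back',bl,br)
tl,tr=A(27,224,.22),A(540,33,.22);print('top bar',tl,tr)
y=(tl-tr)/np.linalg.norm(tl-tr)+(fl-fr)/np.linalg.norm(fl-fr)+(cl-cr)/np.linalg.norm(cl-cr);y[2]=0;y/=np.linalg.norm(y)
back=np.array([y[1],-y[0],0]);front=-back
print('y',y,'back',back)
root=A(319,203,.18); print('root',root,'mid',(cl+cr)/2)
tip=A(324,257,.18+.067*.707); print('tip',tip,'expected',root+.067*.7071*(front+[0,0,1]))
print('tip scene px',w2px('scene',tip),'root',w2px('scene',root),'grip scene',w2px('scene',g)*1.5,w2px('scene',e)*1.5)
E
```

```text
eye [ 0.5454 -0.3239  0.008 ] lens [ 0.4187 -0.3472  0.008 ] 0.12880975794655397 (0.129)
grip [ 0.4903 -0.334   0.008 ] yaw 10.39879277559775 handle px check [346.6296 224.5262]
bar [0.5912 0.3602 0.18  ] [0.699  0.0638 0.18  ] 0.31535584456953786
foot front [0.4052 0.3107 0.016 ] [ 0.5282 -0.0223  0.016 ] 0.3549796551269464
foot back [0.451  0.3288 0.016 ] [ 0.5732 -0.006   0.016 ]
top bar [0.6261 0.3747 0.22  ] [0.7379 0.0724 0.22  ]
y [-0.345   0.9386  0.    ] back [0.9386 0.345  0.    ]
root [0.6441 0.212  0.18  ] mid [0.6451 0.212  0.18  ]
tip [0.604  0.197  0.2274] expected [0.5996 0.1957 0.2274]
tip scene px [339.5873 125.9574] root [352.7997 144.6816] grip scene [240.5566 379.9165] [263.3971 394.3166]
```

Call:
arm_command --commands '[{"claw": 0, "rz": 6.5}, {"claw": 0, "rz": 6.5}, {"claw": 0, "dx": 36.5, "dy": -18}, {"claw": 0, "dx": 36.5, "dy": -18}, {"claw": 0, "dx": 36.5, "dy": -18}, {"claw": 0, "dx": 36.5, "dy": -18}, {"claw": 0, "dx": 36.5, "dy": -18}, {"claw": 0, "dx": 36.5, "dy": -18}, {"claw": 0, "dx": 36.5, "dy": -18}, {"claw": 0, "dx": 36.5, "dy": -18}, {"claw": 0}, {"claw": 0}, {"claw": 0}]' --squeeze 60

```text
invalid input
```

```bash
cat >> h.py <<'E'
def delta(p,Rt,s=None):
    "remaining move in tool axes: mm shift (after turning) and deg turn"
    s=s or telemetry.get_state(); Rc=quat(s['ee_rot'])
    return s['time_s'],Rt.inv().apply(np.array(p)-s['position'])*1e3,np.degrees((Rc.inv()*Rt).as_rotvec())
def tool(yaw,pitch):
    "tool down with x at yaw (deg), then pitched forward"
    return R.from_euler('z',yaw,degrees=True)*R.from_euler('x',180,degrees=True)*R.from_euler('y',pitch,degrees=True)
G=np.array([.4903,-.334,.008]); YAW=10.4
E
python3 - <<'E'
from h import *
np.set_printoptions(precision=2,suppress=True)
print(delta([*G[:2],.003],tool(YAW,0)),telemetry.get_state())
E
```

```text
(0.1, array([ 293.  , -142.75,  227.46]), array([-0.11,  0.  , 12.97])) {'time_s': 0.1, 'qpos': array([-1.27,  0.38,  0.08,  1.27,  0.  ,  1.46]), 'dq': array([-0.,  0.,  0., -0.,  0.,  0.]), 'joint_torque': array([  0.  , -46.47,  27.06,   0.01,  -0.  ,   0.  ]), 'position': array([ 0.23, -0.53,  0.23]), 'ee_rot': array([-0.  ,  0.98,  0.2 , -0.  ]), 'force': array([ 0.65, -0.13, -0.3 ]), 'wrist_torque': array([-0.02,  0.01,  0.03]), 'grip_force': 0.0, 'width': 0.0856979227385876}
```

Call:
arm_command --commands '[{"claw": 0, "dx": 0, "dy": 0, "dz": 0, "rx": 0, "ry": 0, "rz": 6.5}, {"claw": 0, "dx": 0, "dy": 0, "dz": 0, "rx": 0, "ry": 0, "rz": 6.5}, {"claw": 0, "dx": 36.5, "dy": -18, "dz": 0, "rx": 0, "ry": 0, "rz": 0}, {"claw": 0, "dx": 36.5, "dy": -18, "dz": 0, "rx": 0, "ry": 0, "rz": 0}, {"claw": 0, "dx": 36.5, "dy": -18, "dz": 0, "rx": 0, "ry": 0, "rz": 0}, {"claw": 0, "dx": 36.5, "dy": -18, "dz": 0, "rx": 0, "ry": 0, "rz": 0}, {"claw": 0, "dx": 36.5, "dy": -18, "dz": 0, "rx": 0, "ry": 0, "rz": 0}, {"claw": 0, "dx": 36.5, "dy": -18, "dz": 0, "rx": 0, "ry": 0, "rz": 0}, {"claw": 0, "dx": 36.5, "dy": -18, "dz": 0, "rx": 0, "ry": 0, "rz": 0}, {"claw": 0, "dx": 36.5, "dy": -18, "dz": 0, "rx": 0, "ry": 0, "rz": 0}, {"claw": 0, "dx": 0, "dy": 0, "dz": 0, "rx": 0, "ry": 0, "rz": 0}, {"claw": 0, "dx": 0, "dy": 0, "dz": 0, "rx": 0, "ry": 0, "rz": 0}, {"claw": 0, "dx": 0, "dy": 0, "dz": 0, "rx": 0, "ry": 0, "rz": 0}]' --squeeze 60

```text
time_s: 1.4
position: [0.4886, -0.3341, 0.2309]
ee_rot: [-0.0, 0.996, 0.09, -0.0]
force: [0.5, -0.7, 0.9]
width: 0.0852
grip_force: 0.0
```

```bash
python3 - <<'E'
from h import *
np.set_printoptions(precision=2,suppress=True)
print(delta([*G[:2],.003],tool(YAW,0)))
E
```

```text
(1.4, array([  1.69,   0.25, 227.93]), array([-0.02,  0.06, -0.08]))
```

Call:
arm_command --commands '[{"claw": 0, "dx": 1.5, "dy": 0, "dz": 35, "rx": 0, "ry": 0, "rz": 0}, {"claw": 0, "dx": 0, "dy": 0, "dz": 35, "rx": 0, "ry": 0, "rz": 0}, {"claw": 0, "dx": 0, "dy": 0, "dz": 35, "rx": 0, "ry": 0, "rz": 0}, {"claw": 0, "dx": 0, "dy": 0, "dz": 35, "rx": 0, "ry": 0, "rz": 0}, {"claw": 0, "dx": 0, "dy": 0, "dz": 35, "rx": 0, "ry": 0, "rz": 0}, {"claw": 0, "dx": 0, "dy": 0, "dz": 25, "rx": 0, "ry": 0, "rz": 0}, {"claw": 0, "dx": 0, "dy": 0, "dz": 15, "rx": 0, "ry": 0, "rz": 0}, {"claw": 0, "dx": 0, "dy": 0, "dz": 10, "rx": 0, "ry": 0, "rz": 0}, {"claw": 0, "dx": 0, "dy": 0, "dz": 0, "rx": 0, "ry": 0, "rz": 0}, {"claw": 0.5, "dx": 0, "dy": 0, "dz": 0, "rx": 0, "ry": 0, "rz": 0}, {"claw": 0.6, "dx": 0, "dy": 0, "dz": 0, "rx": 0, "ry": 0, "rz": 0}, {"claw": 0.7, "dx": 0, "dy": 0, "dz": 0, "rx": 0, "ry": 0, "rz": 0}]' --squeeze 60

```text
time_s: 2.6
position: [0.4916, -0.3342, 0.0075]
ee_rot: [0.001, 0.996, 0.09, 0.001]
force: [-0.9, -0.0, -0.7]
width: 0.0438
grip_force: 0.0
```

Call:
arm_command --commands '[{"claw": 0.7, "dx": -0.5, "dy": 0, "dz": 3.5, "rx": 0, "ry": 0, "rz": 0}, {"claw": 0.8, "dx": 0, "dy": 0, "dz": 0, "rx": 0, "ry": 0, "rz": 0}, {"claw": 1, "dx": 0, "dy": 0, "dz": 0, "rx": 0, "ry": 0, "rz": 0}, {"claw": 1, "dx": 0, "dy": 0, "dz": 0, "rx": 0, "ry": 0, "rz": 0}, {"claw": 1, "dx": 0, "dy": 0, "dz": 0, "rx": 0, "ry": 0, "rz": 0}, {"claw": 1, "dx": 0, "dy": 0, "dz": 0, "rx": 0, "ry": 0, "rz": 0}]' --squeeze 60

```text
time_s: 3.2
position: [0.4906, -0.3337, 0.0032]
ee_rot: [0.0, 0.996, 0.09, 0.0]
force: [-1.0, -0.2, 4.5]
width: 0.0164
grip_force: 60.5
```

```bash
python3 - <<'E'
from h import *
s=telemetry.get_state(); print(s['position'],s['force'],s['width'],s['grip_force'])
E
```

```text
[ 0.49060937 -0.33374561  0.00317398] [-0.95004153 -0.18304316  4.50538253] 0.016365851690774584 60.53804039955139
```

Call:
arm_command --commands '[{"claw": 1, "dx": 0, "dy": 0, "dz": -10, "rx": 0, "ry": 0, "rz": 0}, {"claw": 1, "dx": 0, "dy": 0, "dz": -20, "rx": 0, "ry": 0, "rz": 0}, {"claw": 1, "dx": 0, "dy": 0, "dz": -30, "rx": 0, "ry": 0, "rz": 0}, {"claw": 1, "dx": 0, "dy": 0, "dz": -30, "rx": 0, "ry": 0, "rz": 0}, {"claw": 1, "dx": 0, "dy": 0, "dz": -30, "rx": 0, "ry": 0, "rz": 0}, {"claw": 1, "dx": 0, "dy": 0, "dz": -30, "rx": 0, "ry": 0, "rz": 0}, {"claw": 1, "dx": 0, "dy": 0, "dz": -30, "rx": 0, "ry": 0, "rz": 0}, {"claw": 1, "dx": 0, "dy": 0, "dz": -30, "rx": 0, "ry": 0, "rz": 0}, {"claw": 1, "dx": 0, "dy": 0, "dz": -20, "rx": 0, "ry": 0, "rz": 0}, {"claw": 1, "dx": 0, "dy": 0, "dz": 0, "rx": 0, "ry": 0, "rz": 0}]' --squeeze 60

```text
time_s: 4.2
position: [0.4917, -0.3345, 0.2363]
ee_rot: [0.002, 0.996, 0.09, 0.002]
force: [-0.3, -0.3, -1.5]
width: 0.0164
grip_force: 59.9
```

```bash
cat >> h.py <<'E'
ROOT=np.array([.6445,.212,.18]); RY=20.18
def hang(out,down,side=0,root=ROOT):
    "TCP with eye centre 'out' along peg, 'down' below peg axis"
    Rt=tool(RY,45); x,y,z=Rt.as_matrix().T
    eye=root-z*out-x*down+y*side
    return eye-x*.056+z*.0038,Rt
E
python3 - <<'E'
from h import *
np.set_printoptions(precision=4,suppress=True)
p,Rt=hang(.110,0); print(p); print(Rt.as_matrix())
print(delta(p,Rt)); 
d=p-telemetry.get_state()['position']; print('in present tool axes',quat(telemetry.get_state()['ee_rot']).inv().apply(d)*1e3)
E
```

```text
[0.5368 0.1724 0.2155]
[[ 0.6637  0.345   0.6637]
 [ 0.2439 -0.9386  0.2439]
 [ 0.7071  0.     -0.7071]]
(4.2, array([ 138.9349, -460.2037,  168.3193]), array([ 4.1075, 44.6917, -9.1919]))
in present tool axes [ 135.5971 -490.5803   19.1351]
```

Call:
arm_command --commands '[{"claw": 1, "dx": 0, "dy": 0, "dz": 0, "rx": 0, "ry": 0, "rz": -5}, {"claw": 1, "dx": 0, "dy": 0, "dz": 0, "rx": 0, "ry": 0, "rz": -5}, {"claw": 1, "dx": 6, "dy": -20, "dz": 0, "rx": 0, "ry": 0, "rz": 0}, {"claw": 1, "dx": 10, "dy": -33, "dz": 0, "rx": 0, "ry": 0, "rz": 0}, {"claw": 1, "dx": 10, "dy": -33, "dz": 0, "rx": 0, "ry": 0, "rz": 0}, {"claw": 1, "dx": 10, "dy": -33, "dz": 0, "rx": 0, "ry": 0, "rz": 0}, {"claw": 1, "dx": 10, "dy": -33, "dz": 0, "rx": 0, "ry": 0, "rz": 0}, {"claw": 1, "dx": 10, "dy": -33, "dz": 0, "rx": 0, "ry": 0, "rz": 0}, {"claw": 1, "dx": 10, "dy": -33, "dz": 0, "rx": 0, "ry": 0, "rz": 0}, {"claw": 1, "dx": 10, "dy": -33, "dz": 0, "rx": 0, "ry": 0, "rz": 0}, {"claw": 1, "dx": 10, "dy": -33, "dz": 0, "rx": 0, "ry": 0, "rz": 0}, {"claw": 1, "dx": 10, "dy": -33, "dz": 0, "rx": 0, "ry": 0, "rz": 0}, {"claw": 1, "dx": 10, "dy": -33, "dz": 0, "rx": 0, "ry": 0, "rz": 0}, {"claw": 1, "dx": 10, "dy": -33, "dz": 0, "rx": 0, "ry": 0, "rz": 0}, {"claw": 1, "dx": 10, "dy": -33, "dz": 0, "rx": 0, "ry": 0, "rz": 0}, {"claw": 1, "dx": 10, "dy": -33, "dz": 0, "rx": 0, "ry": 0, "rz": 0}, {"claw": 1, "dx": 0, "dy": -10, "dz": 0, "rx": 0, "ry": 0, "rz": 0}, {"claw": 1, "dx": 0, "dy": 0, "dz": 0, "rx": 0, "ry": 0, "rz": 0}]' --squeeze 60

```text
time_s: 6.0
position: [0.4566, 0.145, 0.2314]
ee_rot: [0.0, 0.984, 0.178, -0.001]
force: [0.0, -0.1, -1.1]
width: 0.016
grip_force: 59.9
```

Call:
arm_command --commands '[{"claw": 1, "dx": 0, "dy": 0, "dz": 0, "rx": 0, "ry": 3, "rz": 0}, {"claw": 1, "dx": 0, "dy": 0, "dz": 0, "rx": 0, "ry": 5, "rz": 0}, {"claw": 1, "dx": 0, "dy": 0, "dz": 0, "rx": 0, "ry": 6, "rz": 0}, {"claw": 1, "dx": 0, "dy": 0, "dz": 0, "rx": 0, "ry": 6, "rz": 0}, {"claw": 1, "dx": 0, "dy": 0, "dz": 0, "rx": 0, "ry": 6, "rz": 0}, {"claw": 1, "dx": 0, "dy": 0, "dz": 0, "rx": 0, "ry": 6, "rz": 0}, {"claw": 1, "dx": 0, "dy": 0, "dz": 0, "rx": 0, "ry": 6, "rz": 0}, {"claw": 1, "dx": 0, "dy": 0, "dz": 0, "rx": 0, "ry": 5, "rz": 0}, {"claw": 1, "dx": 0, "dy": 0, "dz": 0, "rx": 0, "ry": 2, "rz": 0}, {"claw": 1, "dx": 0, "dy": 0, "dz": 0, "rx": 0, "ry": 0, "rz": 0}, {"claw": 1, "dx": 0, "dy": 0, "dz": 0, "rx": 0, "ry": 0, "rz": 0}]' --squeeze 60

```text
time_s: 7.1
position: [0.4583, 0.1431, 0.2333]
ee_rot: [-0.067, 0.91, 0.163, 0.374]
force: [-0.3, -0.1, -1.9]
width: 0.0165
grip_force: 59.9
```

```bash
python3 - <<'E'
from h import *
np.set_printoptions(precision=2,suppress=True)
p,Rt=hang(.110,0); print(delta(p,Rt)); s=telemetry.get_state();print(s['position'],s['qpos'],s['grip_force'])
p,Rt=hang(.011,.009); print(p)
E
```

```text
(7.1, array([46.73, -0.44, 71.9 ]), array([-0.07,  0.3 ,  0.05]))
[0.46 0.14 0.23] [ 0.02 -0.4  -1.02  0.2   0.24  2.9 ] 59.93338465690613
[0.6  0.19 0.14]
```

Call:
arm_command --commands '[{"claw": 1, "dx": 4, "dy": 0, "dz": 7, "rx": 0, "ry": 0, "rz": 0}, {"claw": 1, "dx": 7, "dy": 0, "dz": 11, "rx": 0, "ry": 0, "rz": 0}, {"claw": 1, "dx": 9, "dy": 0, "dz": 14, "rx": 0, "ry": 0, "rz": 0}, {"claw": 1, "dx": 9, "dy": 0, "dz": 14, "rx": 0, "ry": 0, "rz": 0}, {"claw": 1, "dx": 9, "dy": 0, "dz": 14, "rx": 0, "ry": 0, "rz": 0}, {"claw": 1, "dx": 6, "dy": 0, "dz": 8, "rx": 0, "ry": 0, "rz": 0}, {"claw": 1, "dx": 3, "dy": 0, "dz": 4, "rx": 0, "ry": 0, "rz": 0}, {"claw": 1, "dx": 0, "dy": 0, "dz": 0, "rx": 0, "ry": 0, "rz": 0}, {"claw": 1, "dx": 0, "dy": 0, "dz": 0, "rx": 0, "ry": 0, "rz": 0}]' --squeeze 60

```text
time_s: 8.0
position: [0.5373, 0.1734, 0.216]
ee_rot: [-0.068, 0.91, 0.163, 0.375]
force: [0.4, 0.8, -0.5]
width: 0.0164
grip_force: 60.0
```

```bash
python3 - <<'E'
from h import *
np.set_printoptions(precision=3,suppress=True)
p,Rt=hang(.110,0); print(delta(p,Rt)); s=telemetry.get_state();print(s['position'],s['qpos'],s['grip_force'])
a=shot('top','t1');b=shot('scene','s1')
eye=s['position']+quat(s['ee_rot']).apply([.056,0,-.0038])
print('eye px',w2px('top',eye),w2px('scene',eye),'tip',w2px('top',[.5995,.1955,.2275]),w2px('scene',[.5995,.1955,.2275]))
c1=cv2.resize(a[130:230,90:190,::-1],None,fx=4,fy=4,interpolation=cv2.INTER_CUBIC)
c2=cv2.resize(b[80:180,270:370,::-1],None,fx=4,fy=4,interpolation=cv2.INTER_CUBIC)
cv2.imwrite('pics/m1.png',cv2.convertScaleAbs(np.hstack([c1,c2]),alpha=1.5))
E
```

```text
(8.0, array([-0.926,  0.778, -0.148]), array([-0.162,  0.204,  0.125]))
[0.537 0.173 0.216] [ 0.1   -0.165 -0.935  0.036  0.179  2.959] 59.95034873485565
eye px [136.849 185.908] [329.032 112.949] tip [136.219 175.765] [337.977 125.497]
```

View pics/m1.png

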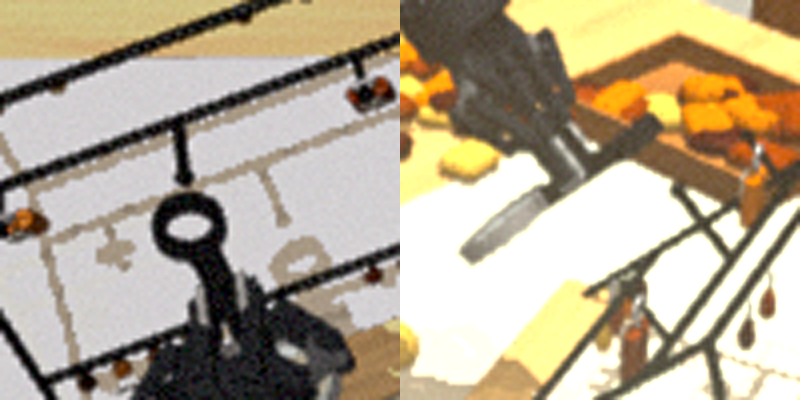

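Eye is at top (137.1,186.4) and scene (330,112.5), within half a pixel of prediction. The peg ball is at top (135.6,173.6) and scene (339.5,127.5), so the eye lines up with the peg. Threading it now.

Call:
arm_command --commands '[{"claw": 1, "dx": -1, "dy": 1, "dz": 5, "rx": 0, "ry": 0, "rz": 0}, {"claw": 1, "dx": 0, "dy": 0, "dz": 10, "rx": 0, "ry": 0, "rz": 0}, {"claw": 1, "dx": 0, "dy": 0, "dz": 10, "rx": 0, "ry": 0, "rz": 0}, {"claw": 1, "dx": 0, "dy": 0, "dz": 10, "rx": 0, "ry": 0, "rz": 0}, {"claw": 1, "dx": 0, "dy": 0, "dz": 10, "rx": 0, "ry": 0, "rz": 0}, {"claw": 1, "dx": 0, "dy": 0, "dz": 10, "rx": 0, "ry": 0, "rz": 0}, {"claw": 1, "dx": 0, "dy": 0, "dz": 5, "rx": 0, "ry": 0, "rz": 0}, {"claw": 1, "dx": 0, "dy": 0, "dz": 0, "rx": 0, "ry": 0, "rz": 0}, {"claw": 1, "dx": 0, "dy": 0, "dz": 0, "rx": 0, "ry": 0, "rz": 0}]' --squeeze 60

```text
time_s: 9.0
position: [0.5772, 0.1871, 0.1732]
ee_rot: [-0.068, 0.91, 0.164, 0.375]
force: [0.3, 1.1, -1.3]
width: 0.0161
grip_force: 60.0
```

```bash
python3 - <<'E'
from h import *
np.set_printoptions(precision=3,suppress=True)
p,Rt=hang(.015,0); print(delta(p,Rt)); s=telemetry.get_state();print(s['qpos'],s['force'],s['grip_force'])
a=shot('top','t2');b=shot('scene','s2')
c1=cv2.resize(a[130:230,90:190,::-1],None,fx=4,fy=4,interpolation=cv2.INTER_CUBIC)
c2=cv2.resize(b[80:180,290:390,::-1],None,fx=4,fy=4,interpolation=cv2.INTER_CUBIC)
cv2.imwrite('pics/m2.png',cv2.convertScaleAbs(np.hstack([c1,c2]),alpha=1.5))
E
```

```text
(9.0, array([-0.396, -0.174, 34.725]), array([-0.156,  0.162,  0.135]))
[ 0.125 -0.001 -0.934 -0.131  0.162  2.977] [ 0.329  1.134 -1.305] 59.95274484157562
```

View pics/m2.png

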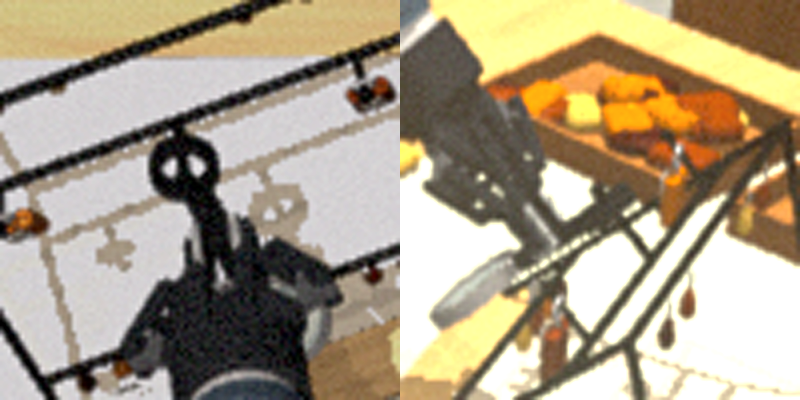

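The top view shows the peg through the middle of the eye at about crop (182,170). Continue in, then lower the eye onto the peg.

Call:
arm_command --commands '[{"claw": 1, "dx": 0, "dy": 0, "dz": 8, "rx": 0, "ry": 0, "rz": 0}, {"claw": 1, "dx": 0, "dy": 0, "dz": 8, "rx": 0, "ry": 0, "rz": 0}, {"claw": 1, "dx": 0, "dy": 0, "dz": 8, "rx": 0, "ry": 0, "rz": 0}, {"claw": 1, "dx": 0, "dy": 0, "dz": 7, "rx": 0, "ry": 0, "rz": 0}, {"claw": 1, "dx": 0, "dy": 0, "dz": 3, "rx": 0, "ry": 0, "rz": 0}, {"claw": 1, "dx": -2, "dy": 0, "dz": 0, "rx": 0, "ry": 0, "rz": 0}, {"claw": 1, "dx": -2, "dy": 0, "dz": 0, "rx": 0, "ry": 0, "rz": 0}, {"claw": 1, "dx": -2, "dy": 0, "dz": 0, "rx": 0, "ry": 0, "rz": 0}, {"claw": 1, "dx": -1, "dy": 0, "dz": 0, "rx": 0, "ry": 0, "rz": 0}, {"claw": 1, "dx": 0, "dy": 0, "dz": 0, "rx": 0, "ry": 0, "rz": 0}, {"claw": 1, "dx": 0, "dy": 0, "dz": 0, "rx": 0, "ry": 0, "rz": 0}]' --squeeze 60

```text
time_s: 10.2
position: [0.5957, 0.1939, 0.1453]
ee_rot: [-0.068, 0.909, 0.164, 0.376]
force: [2.5, 1.5, -0.4]
width: 0.0162
grip_force: 59.9
```

```bash
python3 - <<'E'
from h import *
np.set_printoptions(precision=3,suppress=True)
p,Rt=hang(.011,.009); print(delta(p,Rt)); s=telemetry.get_state();print(s['qpos'],s['force'],s['grip_force'])
E
```

```text
(10.2, array([-3.633, -0.169,  5.052]), array([-0.154,  0.035,  0.152]))
[ 0.136  0.092 -0.938 -0.232  0.155  2.985] [ 2.478  1.506 -0.404] 59.85804855823517
```

Call:
arm_command --commands '[{"claw": 1, "dx": -1, "dy": 0, "dz": 2, "rx": 0, "ry": 0, "rz": 0}, {"claw": 1, "dx": -1, "dy": 0, "dz": 1, "rx": 0, "ry": 0, "rz": 0}, {"claw": 1, "dx": 0, "dy": 0, "dz": 0, "rx": 0, "ry": 0, "rz": 0}, {"claw": 0.75, "dx": 0, "dy": 0, "dz": 0, "rx": 0, "ry": 0, "rz": 0}, {"claw": 0.7, "dx": 0, "dy": 0, "dz": 0, "rx": 0, "ry": 0, "rz": 0}, {"claw": 0.6, "dx": 0, "dy": 0, "dz": 0, "rx": 0, "ry": 0, "rz": 0}, {"claw": 0.5, "dx": 0, "dy": 0, "dz": 0, "rx": 0, "ry": 0, "rz": 0}, {"claw": 0.5, "dx": 0, "dy": 0, "dz": 0, "rx": 0, "ry": 0, "rz": 0}, {"claw": 0.5, "dx": 0, "dy": 0, "dz": 0, "rx": 0, "ry": 0, "rz": 0}]' --squeeze 60

```text
time_s: 11.1
position: [0.5956, 0.1939, 0.1406]
ee_rot: [-0.068, 0.91, 0.163, 0.375]
force: [0.5, -0.0, -0.2]
width: 0.0428
grip_force: 0.0
```

```bash
python3 - <<'E'
from h import *
np.set_printoptions(precision=3,suppress=True)
p,Rt=hang(.011,.009); print(delta(p,Rt)); s=telemetry.get_state();print(s['qpos'],s['force'],s['width'])
a=shot('top','t3');b=shot('scene','s3')
c1=cv2.resize(a[130:230,90:190,::-1],None,fx=4,fy=4,interpolation=cv2.INTER_CUBIC)
c2=cv2.resize(b[80:180,290:390,::-1],None,fx=4,fy=4,interpolation=cv2.INTER_CUBIC)
cv2.imwrite('pics/m3.png',cv2.convertScaleAbs(np.hstack([c1,c2]),alpha=1.5))
E
```

```text
(11.1, array([-0.261, -0.137,  1.815]), array([-0.15 ,  0.156,  0.132]))
[ 0.137  0.101 -0.943 -0.244  0.154  2.985] [ 0.469 -0.029 -0.157] 0.04284754964250319
```

View pics/m3.png

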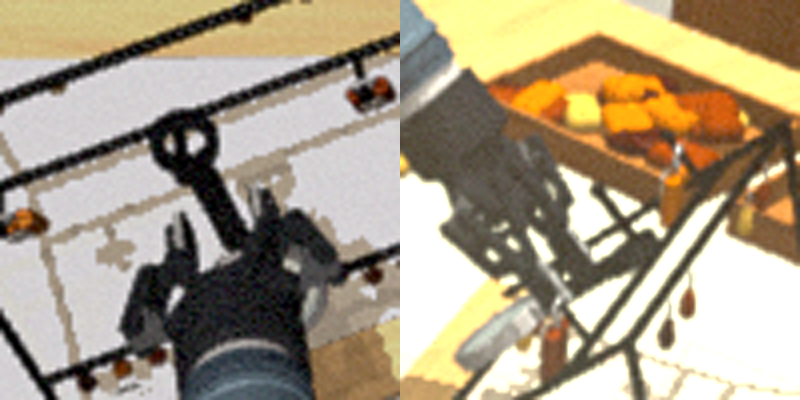

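The eye is on the peg and the handle is free between the open fingers. Open fully and back out along the peg.

Call:
arm_command --commands '[{"claw": 0.2, "dx": 0, "dy": 0, "dz": 0, "rx": 0, "ry": 0, "rz": 0}, {"claw": 0, "dx": 0, "dy": 0, "dz": 0, "rx": 0, "ry": 0, "rz": 0}, {"claw": 0, "dx": 0, "dy": 0, "dz": 0, "rx": 0, "ry": 0, "rz": 0}, {"claw": 0, "dx": 0, "dy": 0, "dz": -5, "rx": 0, "ry": 0, "rz": 0}, {"claw": 0, "dx": 0, "dy": 0, "dz": -10, "rx": 0, "ry": 0, "rz": 0}, {"claw": 0, "dx": 0, "dy": 0, "dz": -15, "rx": 0, "ry": 0, "rz": 0}, {"claw": 0, "dx": 0, "dy": 0, "dz": -20, "rx": 0, "ry": 0, "rz": 0}, {"claw": 0, "dx": 0, "dy": 0, "dz": -20, "rx": 0, "ry": 0, "rz": 0}, {"claw": 0, "dx": 0, "dy": 0, "dz": -20, "rx": 0, "ry": 0, "rz": 0}, {"claw": 0, "dx": 0, "dy": 0, "dz": -20, "rx": 0, "ry": 0, "rz": 0}, {"claw": 0, "dx": 0, "dy": 0, "dz": -15, "rx": 0, "ry": 0, "rz": 0}, {"claw": 0, "dx": 0, "dy": 0, "dz": -5, "rx": 0, "ry": 0, "rz": 0}, {"claw": 0, "dx": 0, "dy": 0, "dz": 0, "rx": 0, "ry": 0, "rz": 0}, {"claw": 0, "dx": 0, "dy": 0, "dz": 0, "rx": 0, "ry": 0, "rz": 0}]' --squeeze 60

```text
time_s: 12.6
position: [0.5098, 0.162, 0.2329]
ee_rot: [-0.068, 0.91, 0.163, 0.376]
force: [-0.8, -0.4, -0.4]
width: 0.0854
grip_force: 0.0
```

```bash
python3 - <<'E'
from h import *
np.set_printoptions(precision=3,suppress=True)
s=telemetry.get_state();print(s['time_s'],s['position'],s['qpos'],s['force'])
a=shot('top','t4');b=shot('scene','s4')
c1=cv2.resize(a[130:230,90:190,::-1],None,fx=4,fy=4,interpolation=cv2.INTER_CUBIC)
c2=cv2.resize(b[80:180,290:390,::-1],None,fx=4,fy=4,interpolation=cv2.INTER_CUBIC)
cv2.imwrite('pics/m4.png',cv2.convertScaleAbs(np.hstack([c1,c2]),alpha=1.5))
E
```

```text
12.6 [0.51  0.162 0.233] [ 0.073 -0.26  -0.95   0.118  0.198  2.938] [-0.833 -0.353 -0.361]
```

View pics/m4.png

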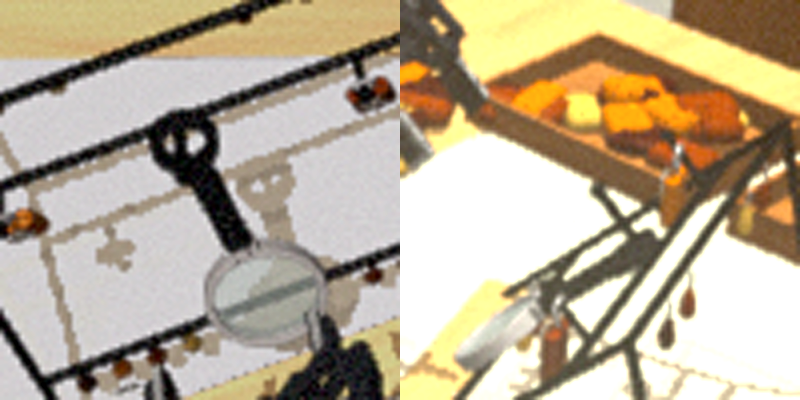

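The magnifier hangs by its eye at top-crop (185,143), with the lens resting on the bare lower bar at (267,290). Back off a little more, then check that it is still and nothing else moved.

Call:
arm_command --commands '[{"claw": 0, "dx": 5, "dy": 0, "dz": -8, "rx": 0, "ry": 0, "rz": 0}, {"claw": 0, "dx": 10, "dy": 0, "dz": -15, "rx": 0, "ry": 0, "rz": 0}, {"claw": 0, "dx": 10, "dy": 0, "dz": -15, "rx": 0, "ry": 0, "rz": 0}, {"claw": 0, "dx": 5, "dy": 0, "dz": -8, "rx": 0, "ry": 0, "rz": 0}, {"claw": 0, "dx": 0, "dy": 0, "dz": 0, "rx": 0, "ry": 0, "rz": 0}, {"claw": 0, "dx": 0, "dy": 0, "dz": 0, "rx": 0, "ry": 0, "rz": 0}, {"claw": 0, "dx": 0, "dy": 0, "dz": 0, "rx": 0, "ry": 0, "rz": 0}, {"claw": 0, "dx": 0, "dy": 0, "dz": 0, "rx": 0, "ry": 0, "rz": 0}, {"claw": 0, "dx": 0, "dy": 0, "dz": 0, "rx": 0, "ry": 0, "rz": 0}]' --squeeze 60

```text
time_s: 13.6
position: [0.499, 0.1581, 0.2858]
ee_rot: [-0.068, 0.91, 0.163, 0.375]
force: [-0.1, 0.1, 0.6]
width: 0.0852
grip_force: 0.0
```

```bash
python3 - <<'E'
from h import *
b=shot('scene','s5'); a=shot('top','t5')
g=lambda f:cv2.imread(f'pics/{f}_raw.png').astype(int)
print('motion in eye/lens area',np.abs(g('t5')-g('t4'))[155:200,125:165].max(-1).mean())
s=np.hstack([cv2.resize(a[100:300,50:350,::-1],(600,400))[:, :], ])
cv2.imwrite('pics/m5.png',cv2.resize(cv2.convertScaleAbs(a[80:320,40:440,::-1],alpha=1.5),(800,480),interpolation=cv2.INTER_CUBIC))
E
```

```text
motion in eye/lens area 4.378888888888889
```

View pics/m5.png

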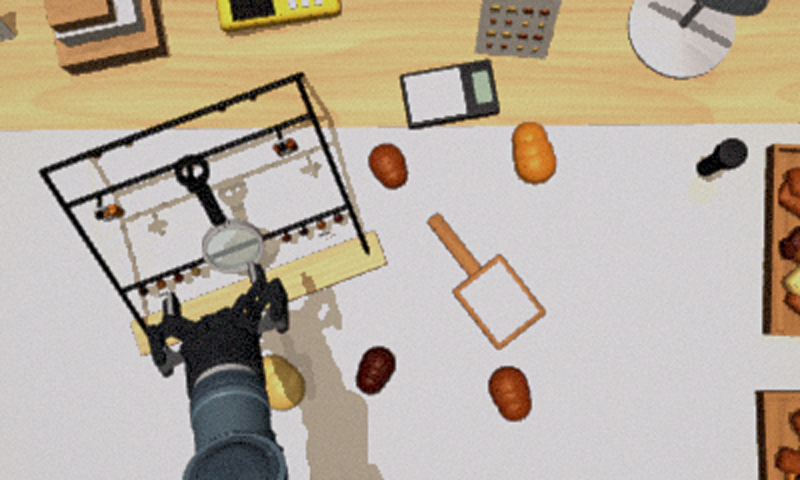

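The magnifier hangs still on the middle peg, lens at (233,247). The stones, mirror, scale and torch are where they were, and the gripper is clear.

```bash
python3 -c "
from h import *
print(ctrl.finish_job())"
```

```text
the job is handed in; nothing more can be done
None
```

The magnifier hangs by its eye on the middle peg, lens down and resting on the bare lower bar; nothing else looks moved in the last picture, and the job was handed in at about 14 s.

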